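Register and charge a grinding jar at the filling station

TASK

Take the grinding jar out of its leaning rest and stand it upright in the middle of the station's ringed pad, turned so that its label squarely faces the scanner's window, and let go of it. Then swing the funnel fully home over the jar, tip all three grinding balls from the scoop through the funnel into the jar, and stand the scoop upright on the bench again. Do not drop the jar or the scoop, and leave the other things on the bench where they are.

Things in the scene. Friction and masses are not known exactly. Their poses are not given: they have to be found in the camera images.
- jar: open metal grinding jar, a plain cylinder: outer diameter 62 mm, height 100, wall 3. Starts leaning in the grey rest. Origin: centre of its underside; z: its axis, towards the mouth; x points out through the middle of its only label, a white paper panel with black bars (70 degrees of the wall, 19 to 81 above the underside); a short black mark at the rim is in line with the middle of the label.
- label (a point): middle of the label on the jar's outer wall, 50 mm above the jar's underside (31 mm from its axis along the jar's x).
- rest: fixed grey leaning rest: a ledge and a V back. Its z is the axis of the jar lying in it, 0.55 rad (32 degrees) from vertical, the upper end leaning to the rest's -x side, roughly towards the robot. Origin: where the jar's underside sits on the ledge, 34 mm above the bench. The V supports the jar's lower 45 mm from beneath; its upper 55 mm are free all round.
- station: fixed filling station. Origin: on the bench under the pad's centre; z up. White plate 8 mm thick. Scanner block on its -y side: 80 x 60 mm, 100 tall, its face with the dark window 77 mm from the pad's centre, looking along +y at the pad. On its +x side, 165 mm from the pad's centre, a vertical post (radius 11, 164 tall) carries the funnel's swing arm.
- pad (a point): centre of the ringed pad (ring diameter 68) on the top of the station's plate, where the jar is to stand.
- window (a point): centre of the scanner's window, 58 above the bench.
- funnel (a joint): angle of the funnel's swing arm about its post, rad, stiff enough to stay where left: 0 parked to the side (arm along the station's +y), growing anticlockwise seen from above to the stop at 1.571, fully home, with the funnel right over the pad (arm along the station's -x).
- peg_top (a point): top end of the black upright round peg on the swing arm, by which the arm is moved: diameter 16, 53 tall (162 to 215 above the bench), 65 mm from the post's axis, on the line from post to funnel.
- funnel_mouth (a point): centre of the funnel's upper rim, 184 above the bench, 165 mm from the post's axis: rim diameter 116 outside, outlet inside diameter 37 at 118 above the bench.
- scoop: loose steel scoop holding three balls, 120 mm long (x -58 to +62), 74 wide, 0.22 kg. Origin: on its underside below the handle; z up. Open at its +x end; the floor rises 15 degrees from the rear wall to that open end, so the balls stay at the rear until it is tipped further. A bridge over its middle carries the black square handle, 18 x 18, from 74 to 119 above the underside.
- spout (a point): lower lip of the scoop's open end, 62 mm ahead of the handle and 38 above the underside.
- grip (a point): middle of the scoop's handle, 97 above its underside.
- ball1_center (a point): centre of white ceramic grinding ball 1 of 3, diameter 16 mm, in the scoop at the start.
- ball2_center (a point): centre of white ceramic grinding ball 2 of 3, diameter 16 mm, in the scoop at the start.
- ball3_center (a point): centre of white ceramic grinding ball 3 of 3, diameter 16 mm, in the scoop at the start.
- tipbox: blue open pipette-tip box, 120 x 85 x 60; sizes in mm; loose bystander; origin on the bench under its middle.
- bottle: white plastic bottle, 68 wide, 170 tall; sizes in mm; loose bystander; origin on the bench under its middle.
- beaker: clear plastic beaker, 84 wide at the rim, 100 tall; sizes in mm; loose bystander; origin on the bench under its middle.
- pipette: hand pipette lying flat, 250 long along its x (from -140 to +110), 26 thick; sizes in mm; loose bystander; origin on the bench under it.
- coldblock: aluminium tube block with eight holes, 75 x 130 x 40; sizes in mm; loose bystander; origin on the bench under its middle.
- reagent: small amber jar with white cap, 44 wide, 60 tall; sizes in mm; loose bystander; origin on the bench under its middle.
Mind the look-alikes: they are no part of the job. What is shaped like the jar but red is not meant.

How it is judged:
By the outcome, as a careful person would: the job done as asked, in the order asked, and still so for the second after the job is handed in, with the robot touching nothing.
It also fails if it takes over 72 s, if anything falls off the work surface, if the arm or the gripper's body presses on something with over 40 N, if the wrist force passes 120 N, or if a joint passes its speed limit or range.

ROBOT

A 6-joint arm with a two-finger parallel gripper is mounted at the origin on the work surface. World frame = base frame: x ahead of the robot, y to its left, z up, the work surface at z = 0. Lengths are in m, angles in rad, forces in N, time in s.
With the tool pointing down it reaches from about 0.425 to 0.925 m from the base axis. Payload 12.5 kg.
Tool frame: the origin (TCP) lies between the finger pads; the fingertips stand 17 mm ahead of it and the grasp point (between the pads) lies 2 mm behind it; z points along the fingers, y is the direction in which the jaws open and shut (so a half turn about z gives the same grasp; the last joint's range is limited). The gripper opens to 85 mm and grips with 20 to 120 N. Pads are 22 mm wide; open, the fingers measure 114 mm over their backs; the gripper's body (76 mm by 85 mm) begins 54 mm behind the grasp point. The pads swing forward as they close: fully open they stand 13 mm farther back than shut.
Start: joints at [-1.256, 0.491, 1.559, -0, 1.092, -0.106], TCP at [0.255, -0.57, 0.248] pointing down, gripper open.
Joint ranges: [-3.1, 3.1], [-0.84, 2.19], [0.05, 2.79], [-1.13, 4.28], [0.06, 2.93], [-2.69, 2.69]. Speed limits (rad/s): [2.22, 2.22, 2.79, 3.14, 3.14, 3.14].

INTERFACE

Orientations are given as a 3x3 rotation matrix whose columns are the frame's x, y, z axes.
In Python, from bench import monitor, vision, ctrl gives the robot as it stands. The module is installed in compiled form; this text tells all that it offers.
- The arm moves only by the tool arm_command, never from a script. Its argument "moves" is one flat list of numbers, 7 for each row, row after row: the turn, a rotation vector about the world's x, y, z in degrees, then the shift along the world's x, y, z in mm, then the closure, from 0 (fully open) to 1 (shut). In form: [wx, wy, wz, x, y, z, fingers, wx, wy, wz, x, y, z, fingers, ...]. A call has exactly 8 rows; each row shifts and turns the commanded pose from where the row before left it; what a row does not reach is not made up. A row lasts 1/8 s, in which the tool goes at most 62.5 mm and 10.7 degrees, less where a joint would pass 70% of its speed; a pose out of reach is approached as far as the arm can. A call with a gripper value outside its range is refused whole. The fingers move at their own pace and stop on an object; "squeeze" is the grip in N (left out, the last holds). Time passes only in rows, so rows that do not move let the fingers close, or fill a call up. It gives the time, the measured TCP pose, the force and the opening at its end, in the units of the state.
- monitor.sense(): the state, without advancing time (a new reading comes with each control period).
- vision.camera(name): name is "scene" or "side" or "wrist"; returns the picture (384x512x3 uint8, red, green, blue); there is no depth.
- vision.camera_info(name): a dict with "fx", "fy", "cx", "cy" (pixels), "k1" (the pictures are not rectified: a ray, as slopes to the right and down, at radius r is drawn at 1 + k1 r^2 times it, then the intrinsics apply), "camera_from_world" (4x4, takes a point from world to camera coordinates); the wrist camera has in their place "tool_from_camera" (4x4, takes a point from camera to tool coordinates, whose origin is the TCP and whose axes are the flange's). Camera axes: x right, y up, looking along -z (the intrinsics and any distortion apply to the point x, -y, -z); pixel columns grow to the right and rows downward; lengths in m; the calibration is good to about 2 mm. A picture is of the moment at which its call begins: read the wrist's pose just before it. camera_info takes no time and is no camera call.
- ctrl.close_job(): hands the job in, once; it reports no verdict.
The state is a dict: "t": time; "qpos": joint angles; "qvel": joint speeds; "effort": joint torques, N m; "ee_pos": TCP position; "orientation": TCP orientation; "force": force on the tool from outside, world axes, zero at the start; "ft_torque": the same for the moment, N m; "gripper_width": finger opening in m.
Only numpy, scipy, OpenCV 4.12 (cv2) and the standard library are available. Lean on these libraries where they do the work, as an engineer would, in place of code of your own. Each camera call takes 0.05 s, during which the arm holds its last target. There are 200 camera calls.

## Working session

There is one attempt and no reset: what is moved stays moved. The work goes in short steps, Python scripts to look and compute and a tool call to move; the robot and the scene stay as the last step left them, time stands still between calls to the robot, and variables do not carry over. Pictures are saved under pics/ and viewed, about 8 in all and at most 12, crops included, and the job is handed in when it is done.

Besides the shell and the picture viewer there is one more tool, called after "Emit:" as a command line: name --argument value ..., lists and objects as JSON in quotes. arm_command: Moves the arm, as the interface text tells. Its arguments: {"type":"object","properties":{"moves":{"type":"array","items":{"type":"number"}},"squeeze":{"type":"number"}},"required":["moves"]}

```bash
mkdir -p pics; cat > h.py <<'E'
import numpy as np, cv2
from bench import monitor, vision, ctrl
def snap(n,f):
    s=monitor.sense(); im=vision.camera(n); cv2.imwrite('pics/'+f,im[:,:,::-1]); return s,im
def K(n):
    return vision.camera_info(n)
def T(n,s=None):
    i=K(n)
    if 'camera_from_world' in i: return np.array(i['camera_from_world'])
    W=np.eye(4);W[:3,:3]=np.array(s['orientation']);W[:3,3]=s['ee_pos']
    return np.linalg.inv(W@np.array(i['tool_from_camera']))
def proj(n,P,s=None):
    i=K(n);P=np.atleast_2d(P);C=P@T(n,s)[:3,:3].T+T(n,s)[:3,3]
    u=np.c_[C[:,0]/-C[:,2],-C[:,1]/-C[:,2]];u=u*(1+i['k1']*(u**2).sum(1))[:,None]
    return u*[i['fx'],i['fy']]+[i['cx'],i['cy']]
def ray(n,px,s=None):
    i=K(n);d=(np.array(px,float)-[i['cx'],i['cy']])/[i['fx'],i['fy']];u=d.copy()
    for _ in range(20): u=d/(1+i['k1']*(u@u))
    M=np.linalg.inv(T(n,s));v=M[:3,:3]@np.array([u[0],-u[1],-1]);return M[:3,3],v/np.linalg.norm(v)
def onz(n,px,z,s=None):
    o,v=ray(n,px,s);return o+v*(z-o[2])/v[2]
def tri(a,b):  # a=(name,px,s)
    A=[];B=[]
    for n,px,s in (a,b):
        o,v=ray(n,px,s);Q=np.eye(3)-np.outer(v,v);A.append(Q);B.append(Q@o)
    p=np.linalg.lstsq(np.vstack(A),np.hstack(B),rcond=None)[0]
    return p
E
python3 - <<'E'
from h import *
a=snap('scene','s0.png')[1];b=snap('side','d0.png')[1];snap('wrist','w0.png')
for n in('scene','side'):
    M=np.linalg.inv(T(n));print(n,M[:3,3],-M[:3,2],K(n)['fx'],K(n)['k1'])
print(monitor.sense()); print(K('wrist'))
E
```

```text
scene [1.24464295 0.51530123 0.82475402] [-0.67531451 -0.45736268 -0.57859285] 400.7189398989149 -0.07014637902181974
side [-0.10428402  0.82021114  1.04539425] [ 0.44399155 -0.60213811 -0.66355195] 446.4659487965481 -0.15175724261457774
{'t': 0.15, 'qpos': array([-1.25560854e+00,  4.91443569e-01,  1.55927706e+00, -4.23081301e-06,
        1.09167520e+00, -1.05604128e-01]), 'qvel': array([-0.00275377, -0.00129618, -0.00431611,  0.00159668, -0.00035035,
       -0.00085281]), 'effort': array([-4.70767791e-04, -6.18708515e+01, -2.61691099e+01, -1.98144248e-04,
        3.18311526e-03, -4.02333774e-05]), 'ee_pos': array([ 0.25528015, -0.57034945,  0.24785917]), 'orientation': array([[ 9.12764957e-01,  4.08485091e-01, -2.52550130e-04],
       [ 4.08485161e-01, -9.12764642e-01,  7.62446557e-04],
       [ 8.09292216e-05, -7.99097479e-04, -9.99999677e-01]]), 'force': array([-0.2714792 ,  0.10214099,  0.35009476]), 'ft_torque': array([0.04602518, 0.00777853, 0.03189337]), 'gripper_width': 0.08535972851985675}
{'fx': 276.4554690188101, 'fy': 276.4554690188101, 'cx': 258.83028254656716, 'cy': 192.8796208048918, 'k1': 0.00899411117410672, 'tool_from_camera': array([[-3.21778997e-04,  9.66336654e-01,  2.57280718e-01,
         6.53797574e-02],
       [ 9.99999940e-01,  2.78006147e-04,  2.06511582e-04,
         3.48706227e-04],
       [ 1.28034090e-04,  2.57280769e-01, -9.66336685e-01,
        -1.25718832e-01],
       [ 0.00000000e+00,  0.00000000e+00,  0.00000000e+00,
         1.00000000e+00]])}
```

View pics/s0.png

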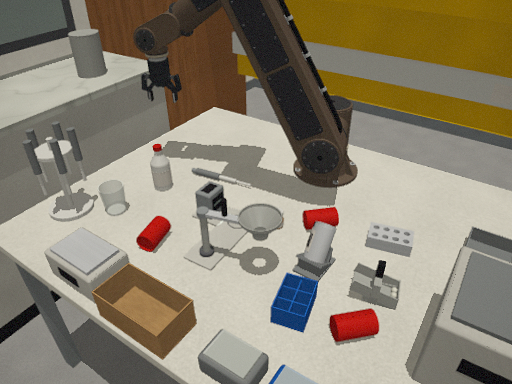

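View pics/d0.png

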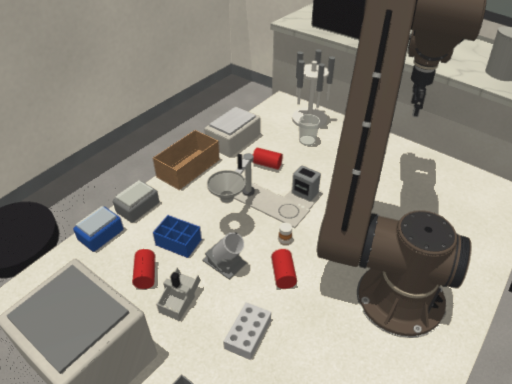

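The jar is the light grey/silver cylinder in the grey rest, at scene (320,242) and side (232,247). The red cylinders, at scene (321,217), (154,233) and (354,325), are look-alikes. I'll enlarge both views to confirm.

```bash
python3 - <<'E'
import cv2
a=cv2.imread('pics/s0.png');b=cv2.imread('pics/d0.png')
cv2.imwrite('pics/s1.png',cv2.resize(a[175:310,165:420],None,fx=3,fy=3,interpolation=cv2.INTER_CUBIC))
cv2.imwrite('pics/d1.png',cv2.resize(b[140:325,120:330],None,fx=3,fy=3,interpolation=cv2.INTER_CUBIC))
E
```

```text
(no output)
```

View pics/s1.png

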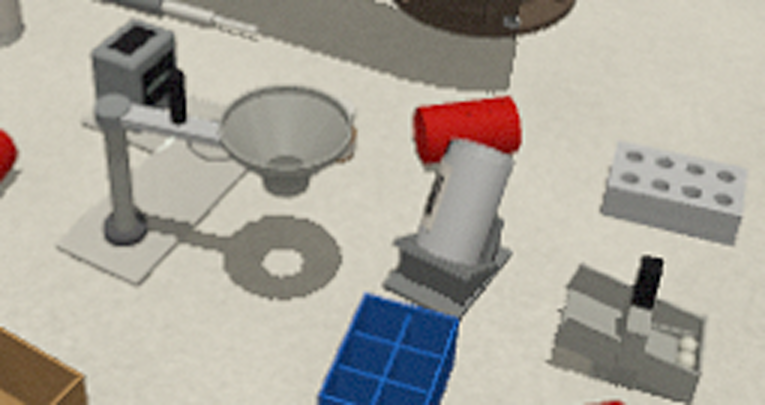

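View pics/d1.png

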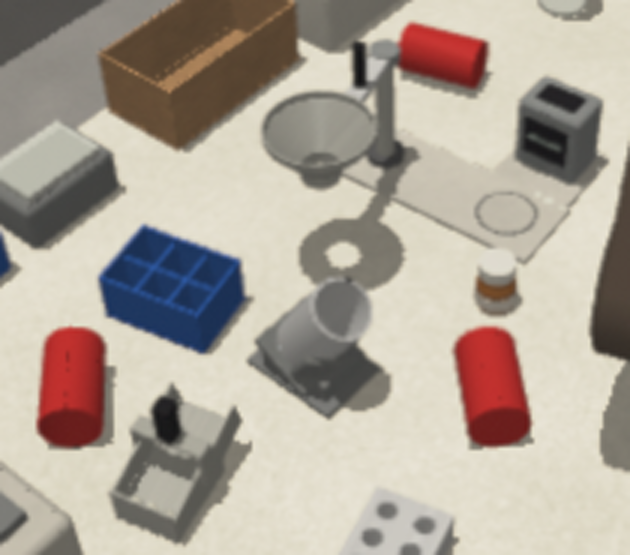

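The crops confirm it: jar in the rest with its mouth at side crop (341,310), the rim mark at (348,280), and the label edge at scene crop (435,195). The pad ring is at side crop (506,213). The scoop handle top is at side crop (168,405) and scene crop (652,262), and the balls show at the rear, scene crop (688,350). Next I compute positions.

```bash
cat > m.py <<'E'
from h import *
S=lambda x,y:np.array([165+x/3,175+y/3]); D=lambda x,y:np.array([120+x/3,140+y/3])
E
python3 - <<'E'
from m import *
from scipy.optimize import least_squares
np.set_printoptions(precision=4,suppress=True)
pad=onz('side',D(506,213),.008);pb=onz('side',D(386,155),.008)
pt=tri(('scene',S(113,103),None),('side',D(385,48),None))
print('pad',pad,'postbase',pb,'posttop',pt,np.linalg.norm((pb-pad)[:2]),np.degrees(np.arctan2(*(pb-pad)[1::-1])),np.degrees(np.arctan2(*(pt-pad)[1::-1])))
fc=tri(('scene',S(288,132),None),('side',D(321,133),None));print('funnel rim',fc)
print('peg', tri(('scene',S(178,72),None),('side',D(359,44),None)))
print('window',tri(('scene',S(158,78),None),('side',D(543,143),None)))
print('mouth',onz('side',D(341,310),.119),'mark',onz('side',D(348,280),.119))
def jar(p):
    a=np.array([-np.sin(.55)*np.cos(p[2]),-np.sin(.55)*np.sin(p[2]),np.cos(.55)]);return np.array([p[0],p[1],.034]),a
def res(p):
    o,a=jar(p);m=proj('side',o+.1*a)[0]-D(341,310)
    q=proj('scene',[o+.1*a,o+.03*a]);l0,l1=S(481,157),S(448,254);n=np.array([-(l1-l0)[1],(l1-l0)[0]]);n/=np.linalg.norm(n)
    return np.r_[m,(q-l0)@n]
f=least_squares(res,[.6,.1,0.]);print('jar',f.x,np.degrees(f.x[2]),f.fun)
h=tri(('scene',S(652,262),None),('side',D(168,404),None));print('handle top',h)
print('scoop bottom edge',onz('scene',S(550,362),0),onz('scene',S(690,402),0),'side rear bottom',onz('side',D(113,500),0),onz('side',D(180,541),0))
E
```

```text
pad [ 0.4487 -0.092   0.008 ] postbase [ 0.6136 -0.0874  0.008 ] posttop [ 0.6135 -0.0872  0.1631] 0.16494305056262226 1.599161608836308 1.695680301279907
funnel rim [0.5704 0.0726 0.1726]
peg [ 0.597  -0.0229  0.2141]
window [ 0.4529 -0.169   0.0567]
mouth [0.4386 0.2032 0.119 ] mark [0.4572 0.1701 0.119 ]
jar [ 0.4911  0.2008 -0.0325] -1.8597361824696101 [ 0.0808 -0.2435 -0.2009  0.    ]
handle top [0.4908 0.3788 0.1157]
scoop bottom edge [0.5358 0.3253 0.    ] [0.512  0.4434 0.    ] side rear bottom [0.5272 0.433  0.    ] [0.4482 0.4261 0.    ]
```

Emit:
arm_command --moves '[0, 0, -4, 32, 45, 15, 0, 0, 0, -4, 32, 45, 15, 0, 0, 0, -4, 32, 45, 15, 0, 0, 0, -4, 32, 45, 15, 0, 0, 0, -4, 32, 45, 15, 0, 0, 0, -4, 32, 45, 15, 0, 0, 0, 0, 0, 50, 0, 0, 0, 0, 0, 0, 50, 0, 0]'

```text
t: 1.15
ee_pos: [0.4473, -0.1988, 0.3382]
orientation: [[1.0, 0.002, -0.0], [0.002, -1.0, 0.0], [-0.0, -0.0, -1.0]]
force: [1.4, -0.9, -0.2]
gripper_width: 0.0854
```

Emit:
arm_command --moves '[0, 0, 0, 0, 50, 0, 0, 0, 0, 0, 0, 50, 0, 0, 0, 0, 0, 0, 50, 0, 0, 0, 0, 0, 0, 50, 0, 0, 0, 0, 0, 0, 50, 0, 0, 0, 0, 0, -5, 50, -20, 0, 0, 0, 0, -5, 50, -20, 0, 0, 0, 0, -8, 20, -15, 0]'

```text
t: 2.15
ee_pos: [0.4287, 0.1716, 0.2824]
orientation: [[1.0, 0.004, -0.001], [0.004, -1.0, -0.0], [-0.001, 0.0, -1.0]]
force: [0.7, -0.4, -0.3]
gripper_width: 0.0856
```

```bash
python3 - <<'E'
from m import *
np.set_printoptions(precision=4,suppress=True)
s,im=snap('wrist','w1.png');print(s['t'],s['ee_pos'],s['orientation'],s['qpos'],s['gripper_width'])
import pickle;pickle.dump(s,open('w1.pkl','wb'))
cv2.imwrite('pics/w1b.png',cv2.resize(im[:,:,::-1],None,fx=1.5,fy=1.5,interpolation=cv2.INTER_CUBIC))
E
```

```text
2.15 [0.4287 0.1716 0.2824] [[ 1.      0.004  -0.0007]
 [ 0.004  -1.     -0.0001]
 [-0.0007  0.0001 -1.    ]] [0.2375 0.2187 1.8941 0.0001 1.0296 1.8042] 0.08564814119924159
```

View pics/w1b.png

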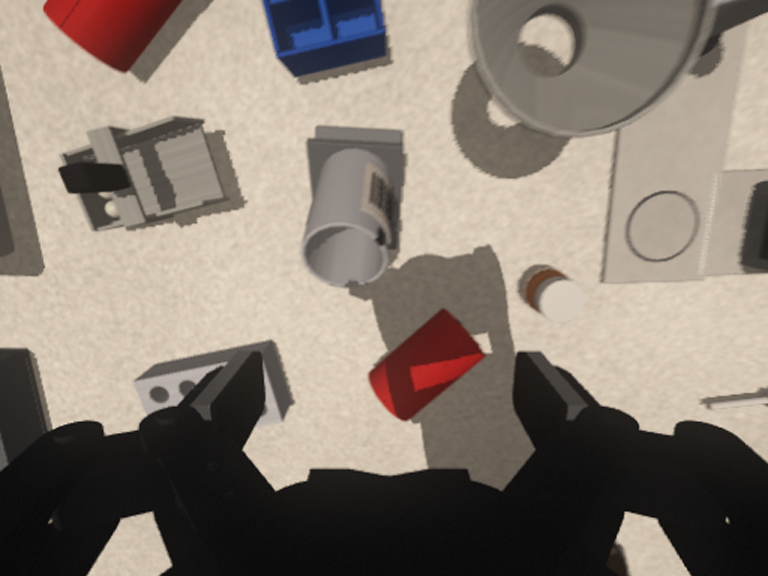

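The wrist picture shows the jar with its mouth centre at (346,252), the rim mark at (380,238), and the label on its right side at (377,195). The scoop is at (140,175) with the black handle at (95,178), the pad ring is at (662,226), and the red decoy at (428,365) is clear of the jar.

```bash
python3 - <<'E'
from m import *
import pickle
from scipy.optimize import least_squares
np.set_printoptions(precision=4,suppress=True)
s=pickle.load(open('w1.pkl','rb'));W=lambda x,y:np.array([x,y])/1.5
def fr(p):
    c,q=np.cos(p[2]),np.sin(p[2]);Rz=np.array([[c,-q,0],[q,c,0],[0,0,1]]);t=-.55
    return np.array([p[0],p[1],.034]),Rz@np.array([[np.cos(t),0,np.sin(t)],[0,1,0],[-np.sin(t),0,np.cos(t)]])
def rim(o,R): 
    a=np.linspace(0,2*np.pi,73)[:-1];return o+(R@np.c_[.031*np.cos(a),.031*np.sin(a),.1+0*a].T).T
def res(p):
    o,R=fr(p)
    e=proj('wrist',rim(o,R),s); b=(e.min(0)+e.max(0))/2
    es=proj('side',rim(o,R)); bs=(es.min(0)+es.max(0))/2
    ax=proj('scene',[o+.1*R[:,2],o+.03*R[:,2]]);l0,l1=S(481,157),S(448,254);n=np.array([-(l1-l0)[1],(l1-l0)[0]]);n/=np.linalg.norm(n)
    return np.r_[b-W(346,252),bs-D(341,312),((ax-l0)@n)*.5]
f=least_squares(res,[.49,.2,0]);o,R=fr(f.x);print(f.x,np.degrees(f.x[2]),f.fun)
e=proj('wrist',rim(o,R),s)*1.5;print('rim box',e.min(0),e.max(0),'meas x303-388 y220-287')
print('base',proj('wrist',o,s)*1.5, 'mouth',o+.1*R[:,2])
m=o+.1*R[:,2]
for n,px,ss in(('wrist',W(380,237),s),('side',D(348,281),None)):
    c,v=ray(n,px,ss);P=c+v*(((m-c)@R[:,2])/(v@R[:,2]));q=R.T@(P-m);print(n,'mark',q,np.degrees(np.arctan2(q[1],q[0])))
for ph in(-45,-55,-65,-75):
    a=np.radians(ph+np.array([-35,35,-35,35,0]));z=np.array([.019,.019,.081,.081,.1])
    print(ph,(proj('wrist',o+(R@np.c_[.031*np.cos(a),.031*np.sin(a),z].T).T,s)*1.5).round().tolist())
print('pad',onz('wrist',W(662,226),.008,s))
for px in((62,177),(95,160),(122,165),(60,150)):print('handle px',onz('wrist',W(*px),.119,s))
print('spout corners z?',onz('wrist',W(204,122),.05,s),onz('wrist',W(222,195),.04,s))
E
```

```text
[0.4941 0.2021 0.0123] 0.7025425131021144 [-0.2575  0.4652 -0.5942 -1.5439  0.2266  0.0378]
rim box [301.3891 219.6091] [389.8383 285.7866] meas x303-388 y220-287
base [[353.4557 178.4815]] mouth [0.4418 0.2014 0.1193]
wrist mark [ 0.0162 -0.0244  0.    ] -56.38568094667567
side mark [ 0.012  -0.0258  0.    ] -65.08183126801424
-45 [[389.0, 185.0], [356.0, 157.0], [389.0, 232.0], [352.0, 203.0], [376.0, 230.0]]
-55 [[389.0, 190.0], [363.0, 159.0], [390.0, 238.0], [360.0, 205.0], [381.0, 235.0]]
-65 [[389.0, 196.0], [369.0, 161.0], [389.0, 243.0], [367.0, 208.0], [385.0, 241.0]]
-75 [[387.0, 201.0], [375.0, 165.0], [387.0, 249.0], [374.0, 211.0], [388.0, 246.0]]
pad [ 0.451 -0.09   0.008]
handle px [0.494 0.39  0.119]
handle px [0.505  0.3662 0.119 ]
handle px [0.502  0.3489 0.119 ]
handle px [0.5111 0.3879 0.119 ]
spout corners z? [0.5374 0.3202 0.05  ] [0.4798 0.3155 0.04  ]
```

Emit:
arm_command --moves '[0, -7, 0, -4, 10, -28, 0, 0, -7, 0, -4, 10, -28, 0, 0, -6, 0, -3, 10, -27, 0, 0, 0, 0, 6, 0, -17, 0, 0, 0, 0, 6, 0, -17, 0, 0, 0, 0, 6, 0, -17, 0, 0, 0, 0, 0, 0, 0, 0, 0, 0, 0, 0, 0, 0, 0]'

```text
t: 3.2
ee_pos: [0.4364, 0.1994, 0.1498]
orientation: [[0.94, 0.002, 0.342], [0.002, -1.0, -0.0], [0.342, 0.001, -0.94]]
force: [0.2, 0.6, 0.6]
gripper_width: 0.0853
```

Emit:
arm_command --moves '[0, 0, 0, 7, 1, -18, 0, 0, 0, 0, 6, 1, -18, 0, 0, 0, 0, 6, 0, -18, 0, 0, 0, 0, 0, 0, 0, 0, 0, 0, 0, 0, 0, 0, 1, 0, 0, 0, 0, 0, 0, 1, 0, 0, 0, 0, 0, 0, 1, 0, 0, 0, 0, 0, 0, 1]' --squeeze 45

```text
t: 4.2
ee_pos: [0.4555, 0.2014, 0.0972]
orientation: [[0.94, -0.001, 0.342], [-0.001, -1.0, 0.0], [0.342, -0.0, -0.94]]
force: [-3.7, -0.1, 8.9]
gripper_width: 0.0601
```

Emit:
arm_command --moves '[0, 0, 0, 0, 0, 0, 1, 0, 0, 0, 0, 0, 10, 1, 0, 0, 0, 0, 0, 20, 1, 0, 0, 0, 0, 0, 30, 1, 0, 0, 0, 0, 0, 35, 1, 0, 0, 0, 0, 0, 35, 1, 0, 0, 0, 0, 0, 20, 1, 0, 0, 0, 0, 0, 0, 1]' --squeeze 60

```text
t: 5.2
ee_pos: [0.4555, 0.2017, 0.2476]
orientation: [[0.939, 0.001, 0.344], [0.0, -1.0, 0.002], [0.344, -0.002, -0.939]]
force: [0.8, 0.7, -2.5]
gripper_width: 0.06
```

```bash
python3 - <<'E'
from m import *
import pickle
np.set_printoptions(precision=4,suppress=True)
s,w=snap('wrist','w2.png');d=snap('side','d2.png')[1];c=snap('scene','s2.png')[1];pickle.dump(s,open('w2.pkl','wb'))
print(s['t'],s['ee_pos'],s['gripper_width'],s['force'])
f=lambda i,k:cv2.resize(i,None,fx=k,fy=k,interpolation=cv2.INTER_CUBIC)
p=proj('side',s['ee_pos'])[0];q=proj('scene',s['ee_pos'])[0]
cr=lambda i,p:i[int(p[1])-75:int(p[1])+75,int(p[0])-66:int(p[0])+67]
print(p,q)
top=np.hstack([f(cr(d,p),2),f(cr(c,q),2)]);b=f(w[60:360,120:392],1);
im=np.zeros((600,532+272,3),np.uint8)[:, :800];im[:top.shape[0],:532]=top;im[300:600,:272]=b
cv2.imwrite('pics/c2.png',im[:,:,::-1])
E
```

```text
5.2 [0.4555 0.2017 0.2476] 0.05996760152629266 [ 0.785   0.6943 -2.4576]
[227.3542 206.8163] [328.1459 188.8612]
```

View pics/c2.png

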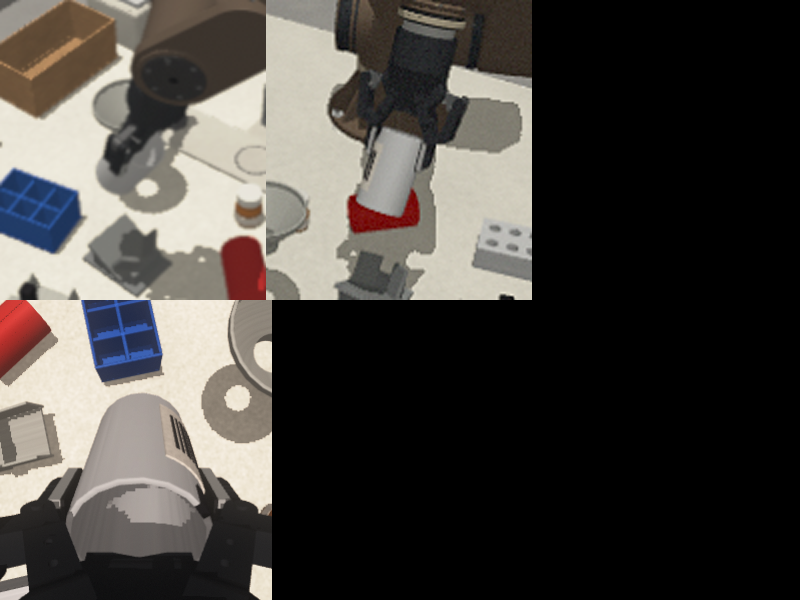

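The jar is held cleanly: the side and scene crops show it clear of the rest, and the wrist crop shows the label on the right with its left edge from (163,404) to (168,458), the base arc top at (140,393) and the rim arc top at (137,479). Next I fit its pose in the hand.

```bash
cat > jf.py <<'E'
from m import *
from scipy.optimize import least_squares
def pose(p,s):  # p: axis angle from -toolz toward tool... , slide along axis(base->grasp), phi
    R=np.array(s['orientation']);t=R@np.array([0,0,1]);x=R[:,0];y=-R[:,1]
    a=-t*np.cos(p[0])-x*np.sin(p[0]); ex=x*np.cos(p[0])-t*np.sin(p[0])
    J=np.c_[ex,np.cross(a,ex),a];g=np.array(s['ee_pos'])-.002*t
    return g-p[1]*a+p[3]*ex,J
def fit(s,base_v,rim_v,far,near,p0,w=1):
    def res(p):
        o,J=pose(p,s);a=np.radians(np.arange(0,360,3))
        ring=lambda z:proj('wrist',o+(J@np.c_[.031*np.cos(a),.031*np.sin(a),z+0*a].T).T,s)
        th=p[2]+np.radians(35)
        l=proj('wrist',o+(J@np.array([[.031*np.cos(th),.031*np.sin(th),z] for z in(.019,.081)]).T).T,s)
        return np.r_[ring(0)[:,1].min()-base_v,ring(.1)[:,1].min()-rim_v,l[0]-far,l[1]-near,(p[3])/.002]
    return least_squares(res,p0)
E
python3 - <<'E'
from jf import *
import pickle;np.set_printoptions(precision=4,suppress=True)
s=pickle.load(open('w2.pkl','rb'))
f=fit(s,153,241,[283,164],[288,218],[.2,.075,-1,0])
print(np.degrees(f.x[[0,2]]),f.x,f.fun);print(pose(f.x,s))
E
```

```text
[ 11.4993 -59.6854] [ 0.2007  0.071  -1.0417  0.    ] [-1.5411 -0.5488 -3.4004  1.4599  1.6252  0.6208  0.0063]
(array([0.4921, 0.2019, 0.189 ]), array([[ 0.8517, -0.001 , -0.524 ],
       [-0.    ,  1.    , -0.0021],
       [ 0.524 ,  0.0018,  0.8517]]))
```

Emit:
arm_command --moves '[0, 8, 0, 0, 0, 12, 1, 0, 8, 0, 0, 0, 12, 1, 0, 8, 0, 0, 0, 12, 1, 0, 7.5, 0, 0, 0, 12, 1, 0, 0, -5, -3, -48, 0, 1, 0, 0, -5, -3, -49, 0, 1, 0, 0, -5, -3, -49, 0, 1, 0, 0, -5, 0, -49, 0, 1]'

```text
t: 6.35
ee_pos: [0.4462, 0.005, 0.2929]
orientation: [[0.92, -0.343, -0.19], [-0.336, -0.939, 0.07], [-0.202, -0.0, -0.979]]
force: [0.2, 0.1, -2.4]
gripper_width: 0.0599
```

Emit:
arm_command --moves '[0, 0, -5, 2, -49, 0, 1, 0, 0, -5.4, 1, -48, 0, 1, 0, 0, 0, 0, 0, -30, 1, 0, 0, 0, 0, 0, -40, 1, 0, 0, 0, 0, 0, -40, 1, 0, 0, 0, 0, 0, -40, 1, 0, 0, 0, 0, 0, -30, 1, 0, 0, 0, 0, 0, 0, 1]'

```text
t: 7.35
ee_pos: [0.4486, -0.0902, 0.1118]
orientation: [[0.845, -0.505, -0.178], [-0.494, -0.863, 0.103], [-0.206, 0.0, -0.979]]
force: [0.4, 0.6, -1.7]
gripper_width: 0.0599
```

```bash
python3 - <<'E'
from jf import *
import pickle;np.set_printoptions(precision=4,suppress=True)
s,w=snap('wrist','w3.png');d=snap('side','d3.png')[1];pickle.dump(s,open('w3.pkl','wb'))
print(s['t'],s['ee_pos'],s['orientation'],s['gripper_width'],s['force'])
o,J=pose([.2007,.072,np.radians(-58),0],s);print(o,J[:,2])
f=lambda i,k:cv2.resize(i,None,fx=k,fy=k,interpolation=cv2.INTER_CUBIC)
a=f(w[40:340,110:410],1.33);b=f(d[120:270,210:360],2.66)
cv2.imwrite('pics/c3.png',np.hstack([a,b])[:,:798,::-1]); print(a.shape)
E
```

```text
7.35 [ 0.4486 -0.0902  0.1118] [[ 0.8448 -0.5048 -0.1776]
 [-0.494  -0.8633  0.1035]
 [-0.2055  0.0003 -0.9786]] 0.059920009443562634 [ 0.3992  0.6404 -1.7221]
[ 0.4486 -0.0902  0.0418] [ 0.0056 -0.0029  1.    ]
(399, 399, 3)
```

View pics/c3.png

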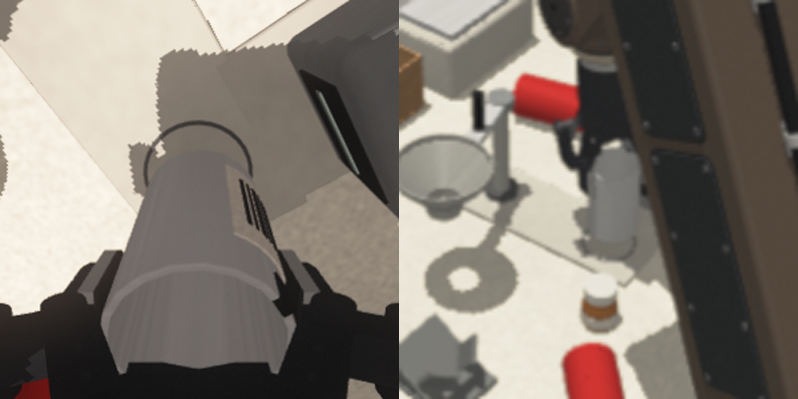

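The jar is upright above the ring. In the left crop the ring's left, right and top points are (145,172), (253,172) and (199,122), and the label's left edge runs from (229,167) to (233,235). The scanner's front edge is at upper right.

```bash
python3 - <<'E'
from jf import *
import pickle;np.set_printoptions(precision=4,suppress=True)
s=pickle.load(open('w3.pkl','rb'));Z=lambda x,y:np.array([110+x/1.33,40+y/1.33])
a=np.radians(np.arange(0,360,2))
def ringres(p):
    e=proj('wrist',np.c_[p[0]+.034*np.cos(a),p[1]+.034*np.sin(a),.008+0*a],s)
    return [e[:,0].min()-Z(145,0)[0],e[:,0].max()-Z(253,0)[0],e[:,1].min()-Z(0,122)[1]]
r=least_squares(ringres,[.45,-.09]);print('pad',r.x,r.fun)
f=fit(s,Z(0,150)[1],Z(0,264)[1],Z(229,167),Z(233,235),[.2,.072,-1,0])
print('jar',np.degrees(f.x[[0,2]]),f.x,f.fun);o,J=pose(f.x,s);print(o,J[:,2])
x=J@np.array([np.cos(f.x[2]),np.sin(f.x[2]),0]);print('label dir',np.degrees(np.arctan2(x[1],x[0])))
for k in (-55,-60,-65):
    th=np.radians(k+35);print(k,[((q-[110,40])*1.33).round(1).tolist() for q in proj('wrist',o+(J@np.array([[.031*np.cos(th),.031*np.sin(th),z] for z in(.019,.081)]).T).T,s)])
# scanner top edge front corners z=.1, plate seam
A,B=onz('wrist',Z(289,45),.1,s),onz('wrist',Z(385,203),.0,s);print('scan pts',A,B)
C,D2=onz('wrist',Z(0,22),.008,s),onz('wrist',Z(133,213),.008,s);print('plate edge',C,D2,np.degrees(np.arctan2(*(D2-C)[1::-1])))
E
```

```text
pad [ 0.4496 -0.0913] [-0.2869  0.2867  0.0362]
jar [ 11.2917 -58.1831] [ 0.1971  0.074  -1.0155 -0.0015] [-0.3157 -0.2241 -3.7199  0.1165  2.4239  0.2375 -0.7509]
[ 0.447  -0.0893  0.0398] [ 0.0087 -0.0048  1.    ]
label dir -88.49962256858922
-55 [[220.7, 165.9], [231.3, 233.6]]
-60 [[225.9, 168.0], [239.0, 236.4]]
-65 [[230.9, 170.4], [246.2, 239.7]]
scan pts [ 0.5059 -0.1555  0.1   ] [ 0.3665 -0.1877  0.    ]
plate edge [ 0.5761 -0.0456  0.008 ] [ 0.4487 -0.0405  0.008 ] 177.6947315484883
```

Emit:
arm_command --moves '[0, 0, 0, 2, -1.5, -12, 1, 0, 0, 0, 0, 0, -12, 1, 0, 0, 0, 0, 0, -4, 1, 0, 0, 0, 0, 0, -2, 1, 0, 0, 0, 0, 0, -1, 1, 0, 0, 0, 0, 0, -1, 1, 0, 0, 0, 0, 0, 0, 1, 0, 0, 0, 0, 0, 0, 1]'

```text
t: 8.45
ee_pos: [0.4517, -0.092, 0.082]
orientation: [[0.846, -0.504, -0.173], [-0.494, -0.864, 0.102], [-0.2, -0.001, -0.98]]
force: [0.7, 0.4, -2.7]
gripper_width: 0.0601
```

Emit:
arm_command --moves '[0, 0, 0, -1, 0, -1, 1, 0, 0, 0, 0, 0, -1, 1, 0, 0, 0, 0, 0, 0, 1, 0, 0, 0, 0, 0, 0, 1, 0, 0, 0, 0, 0, 0, 1, 0, 0, 0, 0, 0, 0, 1, 0, 0, 0, 0, 0, 0, 1, 0, 0, 0, 0, 0, 0, 1]' --squeeze 40

```text
t: 9.45
ee_pos: [0.4515, -0.0922, 0.0815]
orientation: [[0.846, -0.505, -0.17], [-0.494, -0.863, 0.101], [-0.198, -0.002, -0.98]]
force: [-0.0, 0.4, 23.2]
gripper_width: 0.0602
```

Emit:
arm_command --moves '[0, 0, 0, 0, 0, 1, 1, 0, 0, 0, 0, 0, 0, 1, 0, 0, 0, 0, 0, 0, 0.3, 0, 0, 0, 0, 0, 0, 0, 0, 0, 0, 0, 0, 0, 0, 0, 0, 0, 0, 0, 0, 0, 0, 0, 0, 0, 0, 0, 0, 0, 0, 0, 0, 0, 0, 0]'

```text
t: 10.45
ee_pos: [0.4506, -0.092, 0.0809]
orientation: [[0.846, -0.504, -0.173], [-0.494, -0.863, 0.102], [-0.201, -0.001, -0.98]]
force: [0.6, -0.3, 1.3]
gripper_width: 0.0854
```

Emit:
arm_command --moves '[0, 0, 0, 3, -2, 15, 0, 0, 0, 0, 6, -3, 30, 0, 0, 0, 0, 8, -5, 45, 0, 0, 0, 0, 8, -5, 45, 0, 0, 0, 0, -10, 30, 45, 0, 0, 0, 0, -40, 30, 0, 0, 0, 0, 0, 0, 0, 0, 0, 0, 0, 0, 0, 0, 0, 0]'

```text
t: 11.45
ee_pos: [0.4261, -0.0472, 0.2611]
orientation: [[0.846, -0.504, -0.172], [-0.494, -0.864, 0.101], [-0.2, -0.001, -0.98]]
force: [0.4, -1.3, 0.5]
gripper_width: 0.0851
```

```bash
python3 - <<'E'
from jf import *
import pickle;np.set_printoptions(precision=4,suppress=True)
s,w=snap('wrist','w4.png');d=snap('side','d4.png')[1];pickle.dump(s,open('w4.pkl','wb'))
print(s['t'],s['ee_pos'],s['orientation'],s['gripper_width'],s['force'])
p=proj('wrist',[.45,-.091,.108],s)[0];print(p)
f=lambda i,k:cv2.resize(i,None,fx=k,fy=k,interpolation=cv2.INTER_CUBIC)
y0=max(0,int(p[1])-50);x0=int(p[0])-80;print(x0,y0)
a=f(w[y0:y0+200,x0:x0+200],2.5)
b=f(d[120:270,210:310],3);b=b[:a.shape[0]];a=a[:b.shape[0]]
cv2.imwrite('pics/c4.png',np.hstack([a,b])[:,:800,::-1]); print(a.shape,b.shape)
E
```

```text
11.45 [ 0.4261 -0.0472  0.2611] [[ 0.8463 -0.5042 -0.172 ]
 [-0.4939 -0.8636  0.1013]
 [-0.1996 -0.0008 -0.9799]] 0.08506890096318276 [ 0.3943 -1.2773  0.486 ]
[286.9717 111.3616]
206 61
(450, 500, 3) (450, 300, 3)
```

View pics/c4.png

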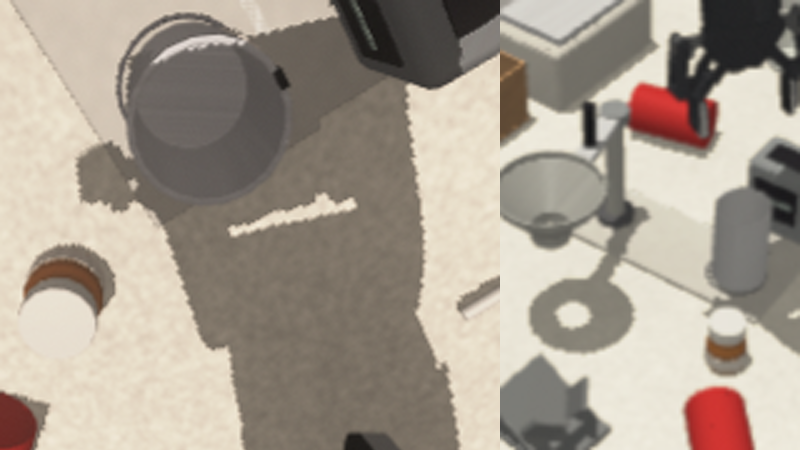

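The jar stands on the pad: rim box x 128–290, y 35–203, rim mark at (281,79), ring visible evenly around its base. Now a numeric check.

```bash
python3 - <<'E'
from jf import *
import pickle;np.set_printoptions(precision=4,suppress=True)
s=pickle.load(open('w4.pkl','rb'));Z=lambda x,y:np.array([206+x/2.5,61+y/2.5])
a=np.radians(np.arange(0,360,2))
def rr(p):
    e=proj('wrist',np.c_[p[0]+.031*np.cos(a),p[1]+.031*np.sin(a),.108+0*a],s)
    return [e[:,0].min()-Z(128,0)[0],e[:,0].max()-Z(290,0)[0],e[:,1].min()-Z(0,35)[1],e[:,1].max()-Z(0,203)[1]]
r=least_squares(rr,[.45,-.09]);print('rim centre',r.x,r.fun)
m=onz('wrist',Z(281,79),.106,s);v=m[:2]-r.x;print('mark',m,np.linalg.norm(v),np.degrees(np.arctan2(v[1],v[0])))
A,B=onz('wrist',Z(15,0),.008,s),onz('wrist',Z(103,135),.008,s);print('plate edge',A,B,np.degrees(np.arctan2(*(A-B)[1::-1])))
E=[onz('wrist',Z(*q),.1,s) for q in((335,10),(385,70),(430,88))];print('scanner',E)
w=cv2.cvtColor(cv2.imread('pics/w4.png'),cv2.COLOR_BGR2GRAY)
# ring expected outline
e=(proj('wrist',np.c_[.4497+.034*np.cos(a),-.0915+.034*np.sin(a),.008+0*a],s)-[206,61])*2.5
print('ring pred box',e.min(0),e.max(0),'meas left 118 top 13')
E
```

```text
rim centre [ 0.4494 -0.0933] [-1.1964  1.1858 -0.805   1.1444]
mark [ 0.4499 -0.1233  0.106 ] 0.02996569704580754 -89.04416047838966
plate edge [ 0.526  -0.0408  0.008 ] [ 0.4516 -0.0442  0.008 ] 2.6474800075421294
scanner [array([ 0.4601, -0.1502,  0.1   ]), array([ 0.4322, -0.1583,  0.1   ]), array([ 0.4177, -0.1704,  0.1   ])]
ring pred box [117.6877  14.6616] [253.9226 158.0456] meas left 118 top 13
```

Emit:
arm_command --moves '[-3, -5, 0, 0, 2, 14, 0.55, -2.8, -5, 0, 34, 5, 15, 0.55, 0, 0, 0, 46, 6, 0, 0.55, 0, 0, 0, 46, 5, 0, 0.55, 0, 0, 0, 45, 5, 0, 0.55, 0, 0, 0, 0, 0, -20, 0.55, 0, 0, 0, 0, 0, -10, 0.55, 0, 0, 0, 0, 0, 0, 0.55]'

```text
t: 12.55
ee_pos: [0.5964, -0.0243, 0.2591]
orientation: [[0.863, -0.505, -0.001], [-0.505, -0.863, 0.001], [-0.002, -0.001, -1.0]]
force: [0.4, -0.2, -0.3]
gripper_width: 0.0385
```

```bash
python3 - <<'E'
from jf import *
np.set_printoptions(precision=4,suppress=True)
s,w=snap('wrist','w5.png');print(s['t'],s['ee_pos'],s['orientation'],s['gripper_width'],s['qpos'])
print(proj('wrist',[[.5973,-.0243,.215],[.5973,-.0243,.162],[.6136,-.0873,.164]],s)*1.5)
cv2.imwrite('pics/w5b.png',cv2.resize(w[:,:,::-1],None,fx=1.5,fy=1.5))
E
```

```text
12.55 [ 0.5964 -0.0243  0.2591] [[ 0.8633 -0.5048 -0.0012]
 [-0.5048 -0.8633  0.0014]
 [-0.0017 -0.0006 -1.    ]] 0.0385001687878248 [-0.1519  0.4407  1.6161  0.0014  1.0861  1.9474]
[[387.5473 332.447 ]
 [387.811  298.3609]
 [475.5719 215.6368]]
```

View pics/w5b.png

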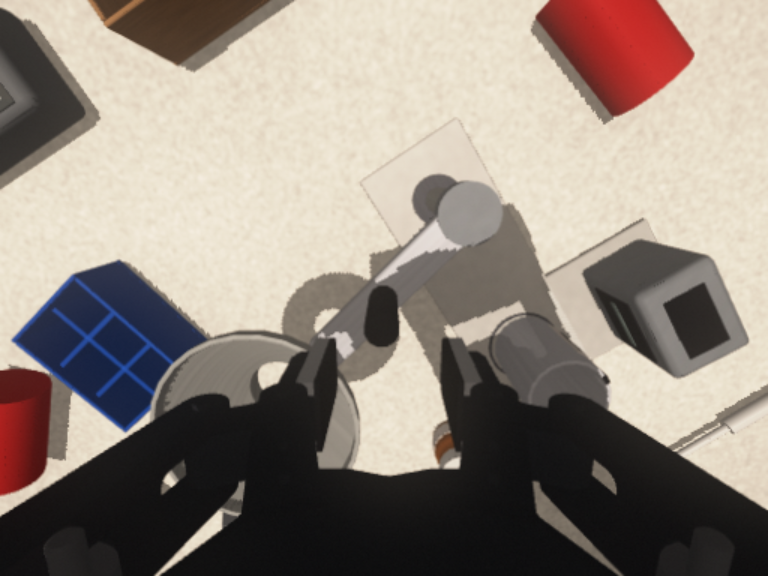

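The wrist picture shows the peg top at (381,330) between the fingers, about 3 mm left of my prediction. The post top is at (470,212), and the funnel is clear of the fingers.

Emit:
arm_command --moves '[0, 0, 0, 2, 2, -20, 0.55, 0, 0, 0, 0, 0, -22, 0.55, 0, 0, 0, 0, 0, -20, 0.55, 0, 0, 0, 0, 0, 0, 1, 0, 0, 0, 0, 0, 0, 1, 0, 0, 0, 0, 0, 0, 1, 0, 0, 0, 0, 0, 0, 1, 0, 0, 0, 0, 0, 0, 1]' --squeeze 20

```text
t: 13.6
ee_pos: [0.5987, -0.0221, 0.1985]
orientation: [[0.864, -0.504, 0.001], [-0.504, -0.864, 0.001], [0.001, -0.001, -1.0]]
force: [-1.4, 2.0, 0.2]
gripper_width: 0.0151
```

Emit:
arm_command --moves '[0, 0, 0, -5, -1.5, 0, 1, 0, 0, 0, -5.3, -2.1, 0, 1, 0, 0, 0, -9.5, -5.3, 0, 1, 0, 0, 0, -8.5, -6.8, 0, 1, 0, 0, 0, -7.2, -8.1, 0, 1, 0, 0, 0, -5.8, -9.2, 0, 1, 0, 0, 0, 0, 0, 0, 1, 0, 0, 0, 0, 0, 0, 1]'

```text
t: 14.6
ee_pos: [0.5568, -0.0548, 0.1983]
orientation: [[0.863, -0.504, -0.001], [-0.504, -0.863, 0.001], [-0.001, -0.001, -1.0]]
force: [-6.3, 0.4, 4.3]
gripper_width: 0.0153
```

Emit:
arm_command --moves '[0, 0, 0, -4.2, -10, 0, 1, 0, 0, 0, -2.4, -10.6, 0, 1, 0, 0, 0, -0.6, -8, 0, 1, 0, 0, 0, 0, -2, 0, 1, 0, 0, 0, 0, -2, 0, 1, 0, 0, 0, 0, 0, 0, 1, 0, 0, 0, 0, 0, 0, 1, 0, 0, 0, 0, 0, 0, 1]'

```text
t: 15.6
ee_pos: [0.5504, -0.0872, 0.1982]
orientation: [[0.864, -0.504, 0.001], [-0.504, -0.864, 0.001], [0.0, -0.002, -1.0]]
force: [-0.0, 5.3, 3.1]
gripper_width: 0.0154
```

Emit:
arm_command --moves '[0, 0, 0, 0, -1, 0, 1, 0, 0, 0, 0, -1, 0, 1, 0, 0, 0, 0, -1, 0, 1, 0, 0, 0, 0, 0, 0, 1, 0, 0, 0, 0, 0, 0, 1, 0, 0, 0, 0, 0, 0, 1, 0, 0, 0, 0, 0, 0, 1, 0, 0, 0, 0, 0, 0, 1]'

```text
t: 16.6
ee_pos: [0.5503, -0.0875, 0.1982]
orientation: [[0.864, -0.504, 0.001], [-0.504, -0.864, 0.005], [-0.002, -0.005, -1.0]]
force: [1.2, 25.5, 4.7]
gripper_width: 0.015
```

Emit:
arm_command --moves '[0, 0, 0, 0, 2, 0, 0.55, 0, 0, 0, 0, 0, 0, 0.55, 0, 0, 0, 0, 0, 35, 0.55, 0, 0, 0, 0, 0, 45, 0.55, 0, 0, 10, -25, -8, 45, 0.55, 0, 0, 10, -40, -12, 5, 0.55, 0, 0, 10, -35, -12, 0, 0.55, 9, 0, 0, 0, 0, 0, 0.3]'

```text
t: 17.6
ee_pos: [0.4485, -0.1201, 0.3289]
orientation: [[1.0, -0.002, 0.001], [-0.002, -0.987, 0.159], [0.001, -0.159, -0.987]]
force: [-0.1, 1.0, 0.1]
gripper_width: 0.0554
```

Emit:
arm_command --moves '[9, 0, 0, 0, 0, 0, 0, 9, 0, 0, 0, 0, 0, 0, 9, 0, 0, 0, 0, 0, 0, 9, 0, 0, 0, 0, 0, 0, 9, 0, 0, 0, 0, 0, 0, 0, 0, 0, 0, 0, 0, 0, 0, 0, 0, 0, 0, 0, 0, 0, 0, 0, 0, 0, 0, 0]'

```text
t: 18.6
ee_pos: [0.4502, -0.1202, 0.3285]
orientation: [[1.0, -0.004, 0.0], [-0.002, -0.589, 0.808], [-0.003, -0.808, -0.589]]
force: [0.4, 0.2, -0.7]
gripper_width: 0.0857
```

```bash
python3 - <<'E'
from jf import *
np.set_printoptions(precision=4,suppress=True)
s,w=snap('side','d6.png');print(s['t'],s['ee_pos'],s['orientation'],s['gripper_width'],s['qpos'])
b=snap('scene','s6.png')[1]
f=lambda i:cv2.resize(i,None,fx=3,fy=3,interpolation=cv2.INTER_CUBIC)
q=proj('scene',[.5,-.09,.15])[0];p=proj('side',[.5,-.09,.15])[0];c=lambda i,p:f(i[int(p[1])-75:int(p[1])+75,int(p[0])-65:int(p[0])+65])
cv2.imwrite('pics/c6.png',np.hstack([c(b,q),c(w,p)])[:,:,::-1])
E
```

```text
18.6 [ 0.4502 -0.1202  0.3285] [[ 1.     -0.0036  0.    ]
 [-0.0022 -0.5893  0.8079]
 [-0.0029 -0.8079 -0.5893]] 0.08567482612030441 [-0.7276  0.4018  1.7697  0.6524  1.6812  0.6722]
```

View pics/c6.png

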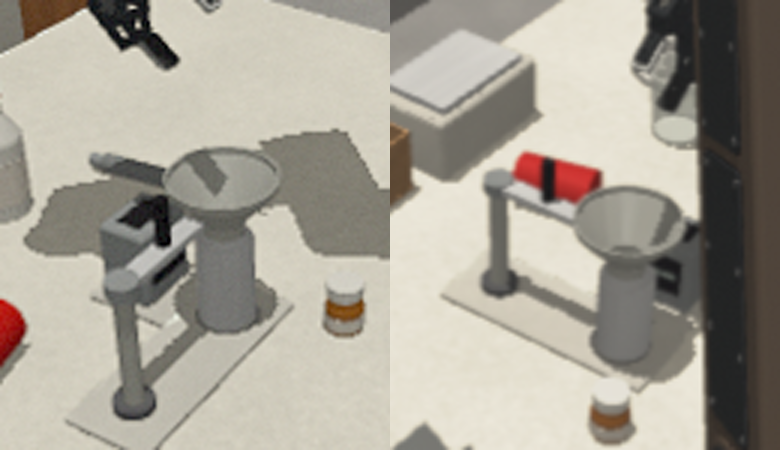

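Emit:
arm_command --moves '[-9, 0, 0, 0, 40, 0, 0, -9, 0, 0, 2, 50, 0, 0, -9, 0, 0, 5, 55, 0, 0, -9, 0, 0, 5, 55, 0, 0, -9, 0, 0, 5, 55, 0, 0, -9, 0, 0, 5, 55, 0, 0, 0, 0, 6, 5, 55, 0, 0, 0, 0, 5, 5, 55, 0, 0]'

```text
t: 19.7
ee_pos: [0.4815, 0.3013, 0.3286]
orientation: [[0.982, 0.191, 0.001], [0.191, -0.982, 0.003], [0.001, -0.003, -1.0]]
force: [0.7, -1.2, 0.2]
gripper_width: 0.0854
```

Emit:
arm_command --moves '[0, 0, 0, 4, 40, -20, 0, 0, 0, 0, 3, 39, -40, 0, 0, 0, 0, 0, 0, 0, 0, 0, 0, 0, 0, 0, 0, 0, 0, 0, 0, 0, 0, 0, 0, 0, 0, 0, 0, 0, 0, 0, 0, 0, 0, 0, 0, 0, 0, 0, 0, 0, 0, 0, 0, 0]'

```text
t: 20.7
ee_pos: [0.4892, 0.3774, 0.2681]
orientation: [[0.983, 0.186, -0.001], [0.186, -0.983, 0.003], [-0.0, -0.003, -1.0]]
force: [-0.4, -0.1, 0.3]
gripper_width: 0.0852
```

```bash
python3 - <<'E'
from jf import *
import pickle;np.set_printoptions(precision=4,suppress=True)
s,w=snap('wrist','w7.png');print(s['t'],s['ee_pos'],s['orientation'],s['gripper_width'],s['qpos']);pickle.dump(s,open('w7.pkl','wb'))
print(proj('wrist',[[.489,.379,.119],[.489,.379,.074]],s)*1.5)
cv2.imwrite('pics/w7b.png',cv2.resize(w[:,:,::-1],None,fx=1.5,fy=1.5))
E
```

```text
20.7 [0.4892 0.3774 0.2681] [[ 0.9826  0.1855 -0.0009]
 [ 0.1855 -0.9826  0.0033]
 [-0.0002 -0.0034 -1.    ]] 0.08521741840790743 [0.5489 0.4619 1.5535 0.0037 1.1252 1.9315]
[[386.3271 278.1646]
 [386.7954 264.9042]]
```

View pics/w7b.png

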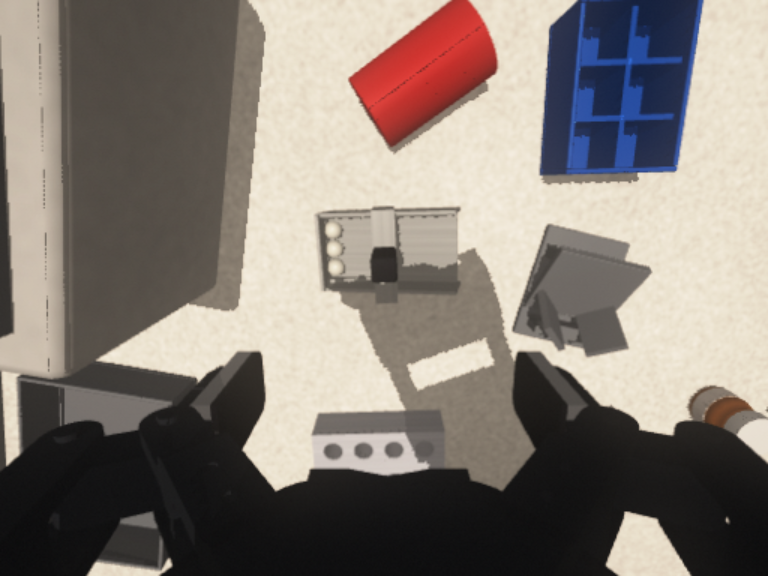

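The wrist picture shows the scoop below: black handle top at about (384,268), three balls at its rear, (333,230), (333,249) and (335,268), and the open end on the right. The handle is about 6 mm further in +x than I assumed.

Emit:
arm_command --moves '[0, 0, 0, 6, 2, -30, 0, 0, 0, 0, 0, 0, -45, 0, 0, 0, 0, 0, 0, -45, 0, 0, 0, 0, 0, 0, -35, 0, 0, 0, 0, 0, 0, -15, 0, 0, 0, 0, 0, 0, 0, 0.6, 0, 0, 0, 0, 0, 0, 1, 0, 0, 0, 0, 0, 0, 1]' --squeeze 60

```text
t: 21.75
ee_pos: [0.4956, 0.3799, 0.0992]
orientation: [[0.983, 0.186, 0.001], [0.186, -0.983, 0.004], [0.001, -0.004, -1.0]]
force: [-0.2, 0.4, 0.7]
gripper_width: 0.0325
```

Emit:
arm_command --moves '[0, 0, 0, 0, 0, 0, 1, 0, 0, 0, 0, 0, 0, 1, 0, 0, 0, 0, 0, 0, 1, 0, 0, 0, 0, 0, 4, 1, 0, 0, 0, 0, 0, 8, 1, 0, 0, 0, 0, 0, 10, 1, 0, 0, 0, 0, 0, 10, 1, 0, 0, 0, 0, 0, 0, 1]' --squeeze 80

```text
t: 22.75
ee_pos: [0.4954, 0.3798, 0.131]
orientation: [[0.983, 0.186, 0.0], [0.186, -0.983, 0.004], [0.001, -0.004, -1.0]]
force: [-0.0, 0.0, -2.3]
gripper_width: 0.0171
```

Emit:
arm_command --moves '[0, 0, 0, 0, 0, 15, 1, 0, 0, 0, 0, 0, 30, 1, 0, 0, 0, 0, -5, 40, 1, 0, 0, 0, 0, -15, 40, 1, 0, 0, 0, -2, -25, 30, 1, 0, 0, -1, -3, -35, 14, 1, 0, 0, -2, -5, -40, 0, 1, 0, 0, -2, -6, -40, 0, 1]'

```text
t: 23.75
ee_pos: [0.4787, 0.2184, 0.2997]
orientation: [[0.995, 0.099, -0.0], [0.099, -0.995, 0.003], [0.0, -0.003, -1.0]]
force: [0.6, 0.3, -2.0]
gripper_width: 0.0171
```

Emit:
arm_command --moves '[0, 0, -2, -6, -40, 0, 1, 0, 0, -2, -6, -40, 0, 1, 0, 0, -2, -6, -40, 0, 1, 0, 0, 0, -6, -36, 0, 1, 0, 0, 0, -5, -28, 0, 1, 0, 0, 0, 0, -18, 0, 1, 0, 0, 0, 0, -9, 0, 1, 0, 0, 0, 0, 0, 0, 1]'

```text
t: 24.75
ee_pos: [0.4501, 0.0084, 0.2992]
orientation: [[1.0, -0.006, -0.0], [-0.006, -1.0, 0.003], [-0.0, -0.003, -1.0]]
force: [0.4, -0.0, -2.8]
gripper_width: 0.017
```

```bash
python3 - <<'E'
from jf import *
np.set_printoptions(precision=4,suppress=True)
s,w=snap('side','d8.png');b=snap('scene','s8.png')[1];print(s['t'],s['ee_pos'],s['orientation'],s['gripper_width'],s['force'])
f=lambda i:cv2.resize(i,None,fx=3,fy=3,interpolation=cv2.INTER_CUBIC)
q=proj('scene',[.45,-.03,.24])[0];p=proj('side',[.45,-.03,.24])[0];c=lambda i,p:f(i[int(p[1])-75:int(p[1])+75,int(p[0])-65:int(p[0])+65])
print(q,p)
cv2.imwrite('pics/c8.png',np.hstack([c(b,q),c(w,p)])[:,:,::-1])
E
```

```text
24.75 [0.4501 0.0084 0.2992] [[ 1.     -0.0058 -0.0003]
 [-0.0058 -1.      0.0034]
 [-0.0003 -0.0034 -1.    ]] 0.01702729280200076 [ 0.4138 -0.0132 -2.8008]
[253.4316 164.4274] [280.3643 165.4166]
```

Emit:
arm_command --moves '[0, 0, 0, 0, -5, 0, 1, 0, 0, 0, 0, -5, 0, 1, 0, 0, 0, 0, 0, 0, 1, 4.5, 0, 0, 0, -5, 4.5, 1, 4.5, 0, 0, 0, -5.3, 4.5, 1, 3, 0, 0, 0, -3.8, 2.5, 1, 0, 0, 0, 0, 0, 0, 1, 0, 0, 0, 0, 0, 0, 1]'

```text
t: 25.85
ee_pos: [0.4501, -0.0154, 0.3103]
orientation: [[1.0, -0.005, -0.001], [-0.005, -0.978, 0.21], [-0.002, -0.21, -0.978]]
force: [-0.0, 0.7, -2.3]
gripper_width: 0.017
```

Emit:
arm_command --moves '[1.5, 0, 0, 0, -2, 1.2, 1, 1.5, 0, 0, 0, -2, 1.2, 1, 1.5, 0, 0, 0, -2, 1.2, 1, 1.5, 0, 0, 0, -2, 1.1, 1, 1.5, 0, 0, 0, -2, 1, 1, 1.5, 0, 0, 0, -2, 1, 1, 1.5, 0, 0, 0, -2, 1, 1, 1.5, 0, 0, 0, -2, 1, 1]'

```text
t: 26.85
ee_pos: [0.4501, -0.0317, 0.3191]
orientation: [[1.0, -0.005, -0.0], [-0.004, -0.911, 0.411], [-0.002, -0.411, -0.911]]
force: [0.7, 0.1, -2.4]
gripper_width: 0.0168
```

Emit:
arm_command --moves '[1.5, 0, 0, 0, -2, 0.8, 1, 1.5, 0, 0, 0, -2, 0.8, 1, 2, 0, 0, 0, -2.8, 1, 1, 3, 0, 0, 0, -4.3, 1.3, 1, 3, 0, 0, 0, -4.3, 1.2, 1, 3, 0, 0, 0, -4.4, 1, 1, 3, 0, 0, 0, -4.5, 0.8, 1, 3, 0, 0, 0, -4.5, 0.6, 1]'

```text
t: 27.85
ee_pos: [0.4502, -0.0608, 0.3266]
orientation: [[1.0, -0.005, -0.0], [-0.003, -0.715, 0.7], [-0.004, -0.7, -0.715]]
force: [-0.1, 0.3, -2.6]
gripper_width: 0.0171
```

Emit:
arm_command --moves '[3, 0, 0, 0, -4.5, 0, 1, 3, 0, 0, 0, -4.5, 0, 1, 3, 0, 0, 0, -4.5, 0, 1, 0, 0, 0, 0, 0, 0, 1, 0, 0, 0, 0, 0, 0, 1, 0, 0, 0, 0, 0, 0, 1, 0, 0, 0, 0, 0, 0, 1, 0, 0, 0, 0, 0, 0, 1]'

```text
t: 28.85
ee_pos: [0.4501, -0.0737, 0.3267]
orientation: [[1.0, -0.005, -0.001], [-0.002, -0.599, 0.801], [-0.004, -0.8, -0.599]]
force: [-0.3, -0.5, -2.1]
gripper_width: 0.0171
```

```bash
python3 - <<'E'
from jf import *
np.set_printoptions(precision=4,suppress=True)
s,w=snap('wrist','w9.png');d=snap('side','d9.png')[1];b=snap('scene','s9.png')[1];print(s['t'],s['ee_pos'],s['orientation'],s['gripper_width'],s['force'])
h0=cv2.imread('pics/d8.png')[:,:,::-1]
# white-ball-like specks in the funnel/scoop regions: count bright pixels near lip and funnel before/after
for nm,P in(('side',[.45,-.09,.17]),('scene',[.45,-.09,.17])): print(nm,proj(nm,P))
E
```

```text
28.85 [ 0.4501 -0.0737  0.3267] [[ 1.     -0.0046 -0.0006]
 [-0.0023 -0.5993  0.8005]
 [-0.0041 -0.8005 -0.5993]] 0.017050561080146857 [-0.318  -0.5337 -2.1395]
side [[290.6139 173.5711]]
scene [[237.0002 178.867 ]]
```

Emit:
arm_command --moves '[5, 0, 0, 0, -5, 4, 1, 5, 0, 0, 0, -5, 4, 1, 0, 0, 0, 0, 0, 0, 1, -8, 0, 0, 0, 10, 2, 1, -8, 0, 0, 0, 12, 2, 1, -8, 0, 0, 0, 12, 2, 1, -8, 0, 0, 0, 13, 0, 1, -8, 0, 0, 0, 13, 0, 1]'

```text
t: 30.0
ee_pos: [0.4501, -0.0234, 0.3413]
orientation: [[1.0, -0.004, 0.002], [-0.005, -0.922, 0.388], [0.0, -0.388, -0.922]]
force: [0.0, 0.4, -2.9]
gripper_width: 0.0173
```

Emit:
arm_command --moves '[-8, 0, 0, 0, 14, 0, 1, -8, 0, 0, 0, 20, 0, 1, -7, 0, 0, 2, 40, 0, 1, 0, 0, 2, 5, 50, 0, 1, 0, 0, 2, 6, 50, 0, 1, 0, 0, 2, 6, 50, 0, 1, 0, 0, 2, 7, 50, 0, 1, 0, 0, 2, 7, 50, 0, 1]'

```text
t: 31.0
ee_pos: [0.4828, 0.3022, 0.3411]
orientation: [[0.985, 0.17, 0.001], [0.17, -0.985, 0.004], [0.001, -0.003, -1.0]]
force: [0.1, -0.1, -1.9]
gripper_width: 0.0171
```

```bash
python3 - <<'E'
from jf import *
np.set_printoptions(precision=4,suppress=True)
s=monitor.sense();R=np.array(s['orientation']);print(s['t'],s['ee_pos'],R,s['force'],s['gripper_width'])
print((np.array([.4956,.3799,.1])-s['ee_pos'])*1e3)
t=np.array([[.9826,.1855,0],[.1855,-.9826,0],[0,0,-1]])
print(np.degrees(cv2.Rodrigues(t@R.T)[0].ravel()))
E
```

```text
31.0 [0.4828 0.3022 0.3411] [[ 0.9854  0.1704  0.0008]
 [ 0.1704 -0.9854  0.0036]
 [ 0.0014 -0.0034 -1.    ]] [ 0.0759 -0.1072 -1.8892] 0.017109940231535392
[  12.8454   77.6727 -241.1375]
[-0.2057  0.0438  0.8802]
```

Emit:
arm_command --moves '[0, 0, 0.5, 6, 37, -20, 1, 0, 0, 0, 5, 37, -40, 1, 0, 0, 0, 0, 0, -50, 1, 0, 0, 0, 0, 0, -50, 1, 0, 0, 0, 0, 0, -40, 1, 0, 0, 0, 0, 0, -20, 1, 0, 0, 0, 0, 0, -8, 1, 0, 0, 0, 0, 0, 0, 1]'

```text
t: 32.0
ee_pos: [0.4941, 0.3744, 0.113]
orientation: [[0.984, 0.178, -0.001], [0.178, -0.984, 0.003], [0.0, -0.003, -1.0]]
force: [0.2, -0.1, -1.8]
gripper_width: 0.0171
```

Emit:
arm_command --moves '[0, 0, 0, 1, 4, -5, 1, 0, 0, 0, 0, 0, -4, 1, 0, 0, 0, 0, 0, -2, 1, 0, 0, 0, 0, 0, -1, 1, 0, 0, 0, 0, 0, -0.5, 1, 0, 0, 0, 0, 0, 0, 1, 0, 0, 0, 0, 0, 0, 1, 0, 0, 0, 0, 0, 0, 1]'

```text
t: 33.0
ee_pos: [0.4951, 0.3782, 0.1001]
orientation: [[0.984, 0.177, -0.001], [0.177, -0.984, 0.003], [-0.001, -0.003, -1.0]]
force: [-0.6, 0.1, -1.7]
gripper_width: 0.0173
```

Emit:
arm_command --moves '[0, 0, 0, 0, 0, -0.7, 1, 0, 0, 0, 0, 0, -0.7, 1, 0, 0, 0, 0, 0, 0, 1, 0, 0, 0, 0, 0, 0, 1, 0, 0, 0, 0, 0, 0, 1, 0, 0, 0, 0, 0, 0, 1, 0, 0, 0, 0, 0, 0, 1, 0, 0, 0, 0, 0, 0, 1]'

```text
t: 34.0
ee_pos: [0.4951, 0.3782, 0.0988]
orientation: [[0.984, 0.177, -0.001], [0.177, -0.984, 0.003], [-0.0, -0.003, -1.0]]
force: [-1.8, -0.4, 2.7]
gripper_width: 0.0171
```

Contact is made, so I release, rise to the earlier hover for a check image of the scoop, then hover over the funnel.

Emit:
arm_command --moves '[0, 0, 0, 0, 0, 0, 0.7, 0, 0, 0, 0, 0, 0, 0.4, 0, 0, 0, 0, 0, 0, 0, 0, 0, 0, 0, 0, 0, 0, 0, 0, 0, 0, 0, 30, 0, 0, 0, 0, 0, 0, 45, 0, 0, 0, 0, 0, 0, 50, 0, 0, 0, 0, 0, 0, 45, 0]'

```text
t: 35.0
ee_pos: [0.4951, 0.3781, 0.2706]
orientation: [[0.984, 0.177, -0.001], [0.177, -0.984, 0.004], [0.0, -0.004, -1.0]]
force: [-0.0, 1.0, 0.6]
gripper_width: 0.0853
```

```bash
python3 - <<'E'
from jf import *
s,w=snap('wrist','w10.png');print(s['t'],s['ee_pos'])
E
```

```text
35.0 [0.49505542 0.37812855 0.27057342]
```

Emit:
arm_command --moves '[0, 0, 0, -5, -40, 40, 0, 0, 0, 0, -5, -55, 20, 0, 0, 0, 0, -5, -58, 10, 0, 0, 0, 0, -5, -58, 10, 0, 0, 0, 0, -5, -58, 10, 0, 0, 0, 0, -5, -58, 0, 0, 0, 0, 0, -5, -58, 0, 0, 0, 0, 0, -5, -58, 0, 0]'

```text
t: 36.05
ee_pos: [0.4546, -0.0666, 0.3588]
orientation: [[0.984, 0.177, -0.0], [0.177, -0.984, 0.003], [0.0, -0.003, -1.0]]
force: [1.9, 0.9, -0.1]
gripper_width: 0.0852
```

Emit:
arm_command --moves '[0, 12, 0, -13, -25, 0, 0, 0, 0, 0, -10, 0, 0, 0, 0, 0, 0, 0, 0, 0, 0, 0, 0, 0, 0, 0, 0, 0, 0, 0, 0, 0, 0, 0, 0, 0, 0, 0, 0, 0, 0, 0, 0, 0, 0, 0, 0, 0, 0, 0, 0, 0, 0, 0, 0, 0]'

```text
t: 37.05
ee_pos: [0.4322, -0.0898, 0.3587]
orientation: [[0.967, 0.174, -0.187], [0.177, -0.984, 0.003], [-0.184, -0.036, -0.982]]
force: [0.8, 0.8, 0.1]
gripper_width: 0.0855
```

```bash
python3 - <<'E'
from jf import *
import pickle;np.set_printoptions(precision=4,suppress=True)
s,w=snap('wrist','w11.png');pickle.dump(s,open('w11.pkl','wb'));print(s['t'],s['ee_pos'],s['orientation'])
i=K('wrist');M=np.linalg.inv(T('wrist',s));print('cam',M[:3,3],-M[:3,2]);print('outlet, jar floor px',proj('wrist',[[.4496,-.0915,.118],[.4496,-.0915,.011],[.4496,-.0915,.184]],s))
E
```

```text
37.05 [ 0.4322 -0.0898  0.3587] [[ 0.9668  0.1736 -0.1874]
 [ 0.1774 -0.9841  0.0032]
 [-0.1839 -0.0364 -0.9823]]
cam [ 0.519  -0.0788  0.4702] [-0.43   -0.0422 -0.9019]
outlet, jar floor px [[269.4177 123.0156]
 [269.5603 109.4976]
 [269.2827 135.855 ]]
```

Emit:
arm_command --moves '[0, -10.6, 0, 5, -17, 0, 0, 0, 0, 10, 5, -17, 0, 0, 0, 0, 10, 4, -17, 0, 0, 0, 0, 10, 4, -16, 0, 0, 0, 0, 10, 0, 0, 0, 0, 0, 0, 10, 0, 0, 0, 0, 0, 0, 10, 0, 0, 0, 0, 0, 0, 10, 0, 0, 0, 0]'

```text
t: 38.1
ee_pos: [0.4501, -0.1569, 0.3586]
orientation: [[0.164, 0.986, -0.004], [0.986, -0.164, -0.002], [-0.003, -0.004, -1.0]]
force: [-0.5, -0.2, -0.7]
gripper_width: 0.0853
```

Emit:
arm_command --moves '[0, 0, 10, 0, 0, 0, 0, 0, 0, 0, 0, 0, 0, 0, 0, 0, 0, 0, 0, 0, 0, 0, 0, 0, 0, 0, 0, 0, 0, 0, 0, 0, 0, 0, 0, 0, 0, 0, 0, 0, 0, 0, 0, 0, 0, 0, 0, 0, 0, 0, 0, 0, 0, 0, 0, 0]'

```text
t: 39.1
ee_pos: [0.4501, -0.1568, 0.3587]
orientation: [[-0.004, 1.0, -0.004], [1.0, 0.004, -0.003], [-0.003, -0.004, -1.0]]
force: [-0.4, 0.6, 0.2]
gripper_width: 0.0853
```

```bash
python3 - <<'E'
from jf import *
import pickle;np.set_printoptions(precision=4,suppress=True)
s,w=snap('wrist','w12.png');d=snap('side','d12.png')[1];b=snap('scene','s12.png')[1];print(s['t'],s['ee_pos'],s['orientation'][0])
M=np.linalg.inv(T('wrist',s));print('cam',M[:3,3]);o=proj('wrist',[[.4496,-.0915,.118],[.4496,-.0915,.011],[.4496,-.0915,.184]],s);print(o)
f=lambda i,W,H:cv2.resize(i,(W,H),interpolation=cv2.INTER_CUBIC)
u,v=o[0].astype(int);v=max(v,55)
A=f(w[v-55:v+55,u-73:u+74],400,300)
w10=cv2.imread('pics/w10.png')[:,:,::-1]
B=f(w10[115:215,190:323],400,300)
C=f(d[90:315,100:400],400,300);D=f(b[130:340,140:420],400,300)
cv2.imwrite('pics/c12.png',np.vstack([np.hstack([A,B]),np.hstack([C,D])])[:,:,::-1])
E
```

```text
39.1 [ 0.4501 -0.1568  0.3587] [-0.0035  1.     -0.0038]
cam [ 0.4508 -0.0916  0.4842]
[[258.8499 118.2041]
 [259.0582 118.2151]
 [258.6472 118.1934]]
```

View pics/c12.png

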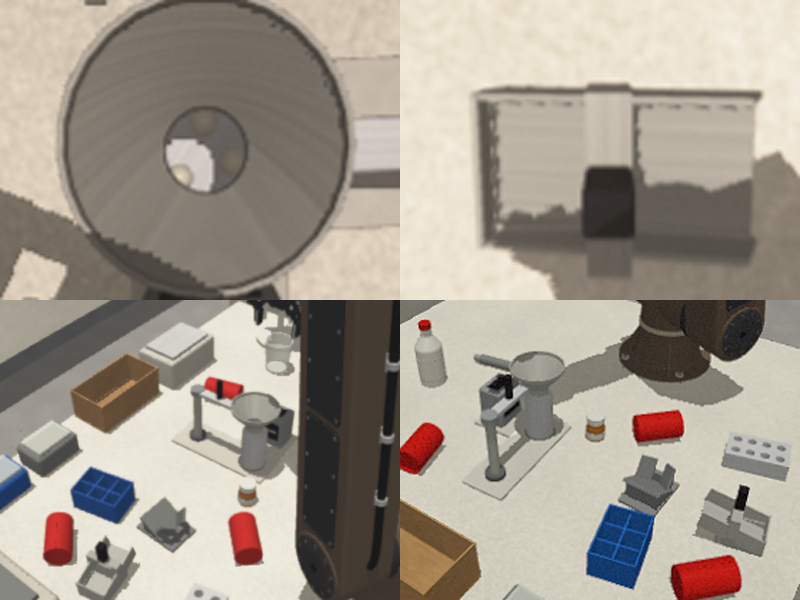

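The final composite shows three balls inside the jar through the funnel outlet, at (203,122), (235,162) and (181,175). The scoop is empty and upright on the bench, the funnel is over the jar, the bystanders in view are where they were, and the arm is clear.

```bash
python3 -c "
from bench import ctrl;print(ctrl.close_job())"
```

```text
the job is handed in; nothing more can be done
None
```

I finished the job in the order asked and handed it in at about 39 s of the 72 s allowed, with the robot clear of everything.

**What I did:** I took the jar from the rest, stood it upright on the ringed pad with its label towards the scanner, and let go. I then swung the funnel to its stop, tipped the balls through it and stood the scoop back upright at its starting place.

**Last checks:**
- **Balls:** all three are visible in the jar through the funnel's outlet, and the scoop is empty.
- **Jar position:** the rim centre was about 2 mm from the pad centre, measured before the funnel and pouring. The final view shows the jar upright under the funnel.
- **Label direction:** the rim mark measured −89.0° against a window direction of about −88.5°. Two estimates of the station's turn disagreed by about 1° (1.5° from pad and post, 2.6° from the plate edge), and one early reading gave −2.3°. An uncertainty of a degree or two remains.
- **Funnel:** it no longer moved under about 25 N of push, so it is at its stop.
- **Forces:** the highest wrist force I read was about 25 N. Readings come only at the end of each move, so brief peaks in between would not show.
- **Other objects:** those in the final pictures looked undisturbed. I did not re-measure them, and the pipette was not in the last crops.

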